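# Index the cone to the pointer

### The arm

A 7-joint arm with a two-finger parallel gripper is mounted at the origin on a cart in front of the work surface, level with it; the furniture and walls round the work are solid. World frame = base frame: x ahead of the robot, y to its left, z up, the work surface at z = 0. Lengths are in mm, angles in rad, forces in N, time in s.
With the tool pointing down it reaches from about 400 to 850 mm from the base axis. Payload 4.5 kg.
Tool frame: the origin (TCP) lies between the finger pads; the fingertips stand ctrl.nose_length ahead of it and the grasp point (between the pads) lies 6 mm ahead of it (ctrl.nose_length is the distance from the TCP to the fingertips, in mm); z points along the fingers, y is the line along which they close (so a half turn about z gives the same grasp; the last joint's range is limited). The gripper opens to 85 mm and grips with 20 to 120 N. Pads are 22 mm wide; open, the fingers measure 114 mm over their backs; the gripper's body (76 mm by 85 mm) begins 54 mm behind the grasp point. The pads swing forward as they close: fully open they stand 13 mm farther back than shut.
Start: joints at [-1.232, 0.689, -0.195, 1.565, 0.157, 0.902, -0.215], TCP at [187.544, 596.221, 256.317] pointing down, gripper open.
Joint ranges: [-3.01, 3.01], [-0.46, 2.08], [-1.47, 1.51], [0.13, 2.56], [-1, 4.14], [0.04, 2.09], [-2.66, 2.66]. Speed limits (rad/s): [2.57, 2.57, 3.14, 3.14, 3.14, 3.14, 3.14].

### API

Orientations are given as a unit quaternion [x, y, z, w].
In Python, from rig import ctrl gives the robot as it stands.
- The arm moves only by the tool move_arm, never from a script. Its argument "moves" is a list of rows, each an object with "hand": the closure in counts, from 0 (fully open) to 255 (shut); "travel": the shift along the world's x, y, z in mm, a list of three; "roll": the turn about the world's z in degrees. A call has 1 to 12 rows; each row is the pose to reach, as a shift and turn from the pose commanded when the call began; what a row does not reach only later rows make up. A row lasts 1/8 s, in which the tool goes at most 62.5 mm and 10.7 degrees, less where a joint would pass 70% of its speed; a pose out of reach is approached as far as the arm can. A call with a gripper value outside its range is refused whole. The fingers move at their own pace and stop on an object; the grip force is fixed at half the most. Time passes only in rows, so rows that repeat a pose let the fingers close. It gives the time, the measured TCP pose, the force, the opening and the grip force at its end, in the units of the state.
- ctrl.state(): the state, without advancing time (a new reading comes with each control period).
- ctrl.capture(name): name is "side" or "top"; returns (picture, depth): 480x640x3 uint8, red, green, blue; 480x640 float32, mm along the optical axis (not along the pixel's ray), 0 where there is no reading.
- ctrl.camera_info(name): a dict with "intrinsics" (3x3 intrinsics, pixels), "eye" and "orientation" of the camera in the world. Camera axes: x right, y up, looking along -z (the intrinsics and any distortion apply to the point x, -y, -z); pixel columns grow to the right and rows downward; lengths in mm; the calibration is good to about 2 mm. A picture is of the moment at which its call begins. camera_info takes no time and is no camera call.
- ctrl.job_done(): hands the job in; it is judged then, once.
The state is a dict: "time": time; "joint_positions": joint angles; "qvel": joint speeds; "joint_efforts": joint torques, N m; "ee_pos": TCP position; "eef_rot": TCP orientation; "force": force on the tool from outside, world axes, zero at the start; "ft_torque": the same for the moment, N m; "grip_width": opening from 0.0 (shut) to 1.0 (fully open); "gripper_force": force on a finger pad.
Only numpy, scipy, OpenCV 4.12 (cv2) and the standard library are available. Lean on these libraries where they do the work, as an engineer would, in place of code of your own. Each camera call takes 0.05 s, during which the arm holds its last target. There are 200 camera calls.

### The job

Bring the cone-shaped part on the inspection turntable to the red pointer: push one of the turntable's spokes sideways with a fingertip until the pointer points at the middle of the cone, then take the hand away. Do not grip the spoke or push it hard, do not touch or lift the three parts on the turntable, and leave everything else on the bench alone.

Things in the scene. Friction and masses are not known exactly. Their poses are not given: they have to be found in the camera images.
- turntable: Fixed grey foot of the indexing turntable; origin on the bench top, on the vertical turning axis. On it turns a dark steel platter, 170 mm across, top face 40 mm above the bench, with three blue nest rings (inner diameter 31 mm, 6 mm high, centres 55 mm from the axis, 120 degrees apart) and three steel spokes half-way between the nests. It turns freely either way with about 0.2 N m of friction (under 2 N at a spoke) and stays where it is left.
- platter (a joint): Angle of the platter, rad, 0 at the start; grows anticlockwise seen from above; stops at -3.1 and 3.1.
- spoke_1 (a point): Centre of the black ball (20 mm diameter) at the end of the first spoke, 138 mm from the axis and 50 mm above the bench. The spoke is a round steel bar, 12 mm thick, that runs radially and rises from 36 mm above the bench at the platter's rim (85 mm from the axis) to 50 mm at the ball (heights of the bar's centre line); beneath it is free bench.
- spoke_2 (a point): The same on the second spoke, 120 degrees anticlockwise from the first.
- spoke_3 (a point): The same on the third spoke, 120 degrees clockwise from the first.
- cone_mid (a point): Middle of the grey cone-shaped turned part (22 mm diameter, 26 mm high), which stands loose in one of the nests beside spoke_1, half-way from it to spoke_2 or to spoke_3.
- bush_1_mid (a point): Middle of a grey stepped bush with a hole (24 mm diameter, 22 mm high), loose in another nest.
- bush_2_mid (a point): Middle of a second grey stepped bush with a broad flange (28 mm diameter, 20 mm high), loose in the remaining nest.
- pointer: Fixed index pointer on a post. Its origin is on the bench top on the turntable's axis, and its x axis points horizontally from the axis to the post, which stands 182 mm out (52 mm wide foot, 92 mm high). A thin rod 78 mm above the bench runs from the post inward over the spokes' path to 100 mm from the axis and ends in a red needle sloping down.
- pointer_tip (a point): Tip of the red needle, 77 mm from the axis, 59 mm above the bench; it points radially inward to the axis.
- micrometer: Blue outside micrometer lying on the bench, 60 x 154 x 16 mm, origin under its centre.
- caliper: Digital caliper lying on the bench beside the microscope, 82 x 216 x 13 mm, origin under its centre.
- screwdriver_red: Red-handled screwdriver lying on the bench, 23 x 171 x 21 mm, origin under its centre.
- marker_3: Yellow marker lying on the bench, 14 x 132 x 15 mm, origin under its centre.
- stamp: Wooden hand stamp standing on the bench, 24 x 34 x 60 mm, origin under its centre.

How it is judged:
By the outcome, as a careful person would: the job done as asked, in the order asked, and still so for the second after the job is handed in, with the robot touching nothing.
It also fails if it takes over 38 s, if anything falls off the work surface, if the arm or the gripper's body presses on something with over 40 N, if the wrist force passes 120 N, or if a joint passes its speed limit or range.

## Working session

There is one attempt and no reset: what is moved stays moved. The work goes in short steps, Python scripts to look and compute and a tool call to move; the robot and the scene stay as the last step left them, time stands still between calls to the robot, and variables do not carry over. Pictures are saved under pics/ and viewed, at most 10 in all, crops included, and the job is handed in when it is done.

Besides the shell and the picture viewer there is one more tool, called in YAML: its name, and indented under it one key for each argument. move_arm: Moves the arm, as the interface text tells. Its arguments: {"type":"object","properties":{"moves":{"type":"array"}},"required":["moves"]}

```bash
mkdir -p pics
cat > h.py <<'E'
import numpy as np,cv2
from scipy.spatial.transform import Rotation as R
from rig import ctrl
def cap(n,f):
    p,d=ctrl.capture(n); cv2.imwrite('pics/%s.png'%f,p[:,:,::-1]); np.save('pics/%s.npy'%f,d); return p,d
def w(n,u,v,d=None,z=None):
    c=ctrl.camera_info(n);K=np.array(c['intrinsics']);q=np.array(c['orientation'])
    M=R.from_quat(q).as_matrix() if q.size==4 else q
    r=M@(np.array([1,-1,-1])*(np.linalg.inv(K)@[u,v,1])); e=np.array(c['eye'])
    return e+r*(d if z is None else (z-e[2])/r[2])
E
python3 - <<'E'
from h import *
for n in('top','side'):
    cap(n,n+'0'); print(n,ctrl.camera_info(n))
print(ctrl.nose_length,ctrl.state())
E
```

```text
top {'intrinsics': array([[493.71873275,   0.        , 326.57704139],
       [  0.        , 493.71873275, 243.77631957],
       [  0.        ,   0.        ,   1.        ]]), 'eye': array([ 500.91284917,  -59.44313217, 1231.68094618]), 'orientation': array([ 0.02434314, -0.01777385, -0.70628034,  0.70729031])}
side {'intrinsics': array([[492.61412699,   0.        , 320.30023895],
       [  0.        , 492.61412699, 234.22968133],
       [  0.        ,   0.        ,   1.        ]]), 'eye': array([ 923.08371678, -609.77232482,  982.80153301]), 'orientation': array([0.29772812, 0.08966245, 0.27007904, 0.91124965])}
25.0 {'time': 0.1, 'joint_positions': array([-1.23220592,  0.68990479, -0.19450096,  1.56624234,  0.1573026 ,
        0.90248366, -0.21508471]), 'qvel': array([-7.40858411e-06, -2.62929416e-03, -9.68900183e-04, -2.13495836e-03,
       -9.13288485e-04, -1.16092263e-03,  6.79070362e-04]), 'joint_efforts': array([-4.08820997e-03, -5.40601838e+01, -1.27204724e+00, -1.58984399e+01,
        9.33292700e-03,  4.38170013e-03,  7.55857968e-06]), 'ee_pos': array([187.44638737, 595.66570356, 255.56017862]), 'eef_rot': array([ 1.51767045e-01,  9.88415947e-01, -8.22092838e-04, -5.95476654e-05]), 'force': array([0.15740442, 0.56269154, 0.32047124]), 'ft_torque': array([-0.01542824,  0.03171103,  0.03102515]), 'gripper_force': 0.0, 'grip_width': 0.9984458101116938}
```

View pics/top0.png

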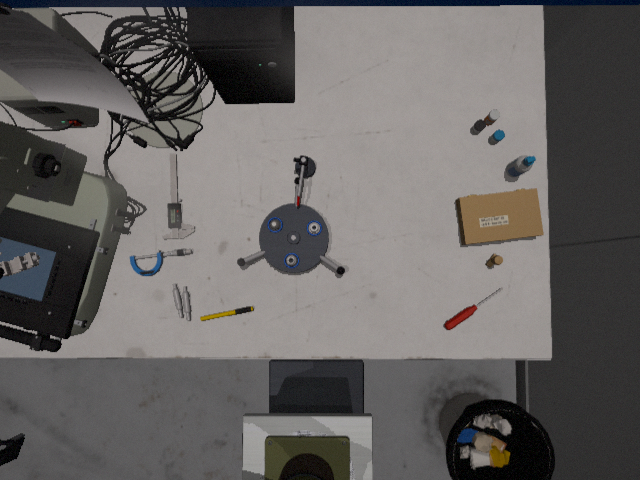

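View pics/side0.png

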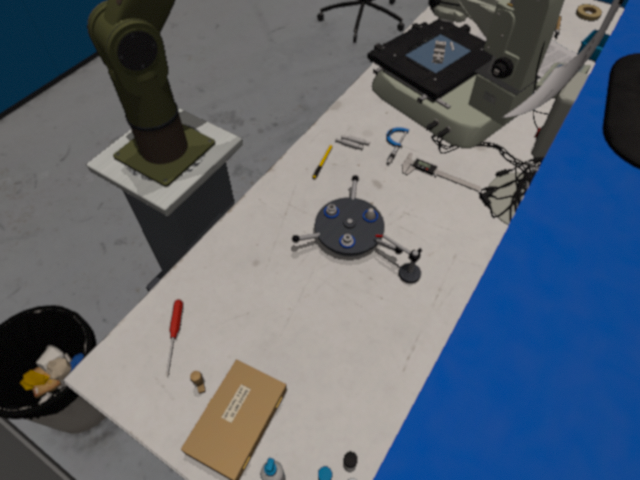

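The top view (up = +x, right = -y) shows the turntable near (294,238), the pointer post at (305,165) and spoke balls near (240,262) and (341,271). A third spoke lies under the pointer. I need to enlarge it to tell the parts apart.

Run:
```python
from h import *
a=cv2.imread('pics/top0.png')[145:285,225:365];b=cv2.imread('pics/side0.png')[165:290,280:430]
cv2.imwrite('pics/c1.png',cv2.resize(a,(588,588),interpolation=cv2.INTER_CUBIC))
cv2.imwrite('pics/c2.png',cv2.resize(b,(720,600),interpolation=cv2.INTER_CUBIC))
d=np.load('pics/top0.npy')
for n,u,v,z in[('axis',294,238,45),('ballL',240,262,50),('ballR',341,271,50),('n1',276,224,50),('n2',314,228,50),('n3',291,261,50),('tip',298,205,59)]:
    print(n,w('top',u,v,z=z).round(),w('top',u,v,d[v,u]).round())
for n,u,v,z in[('axis',349,223,45),('ballfront',295,239,50),('balltop',355,178,50)]: print(n,w('side',u,v,z=z).round())
```

```text
axis [586.  30.  45.] [585.  30.  49.]
ballL [527. 159.  50.] [527. 158.  58.]
ballR [506. -83.  50.] [506. -83.  55.]
n1 [619.  73.  50.] [618.  72.  60.]
n2 [609. -18.  50.] [610. -18.  39.]
n3 [530.  37.  50.] [530.  38.  39.]
tip [664.  20.  59.] [664.  20.  58.]
axis [586.  30.  45.]
ballfront [506. -82.  50.]
balltop [525. 160.  50.]
```

View pics/c1.png

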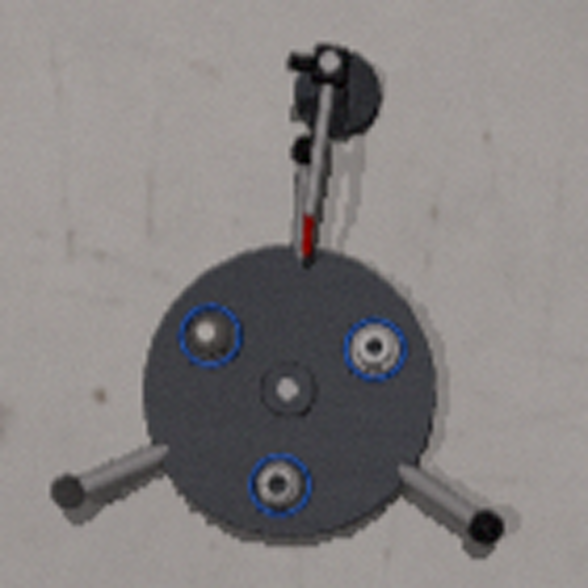

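View pics/c2.png

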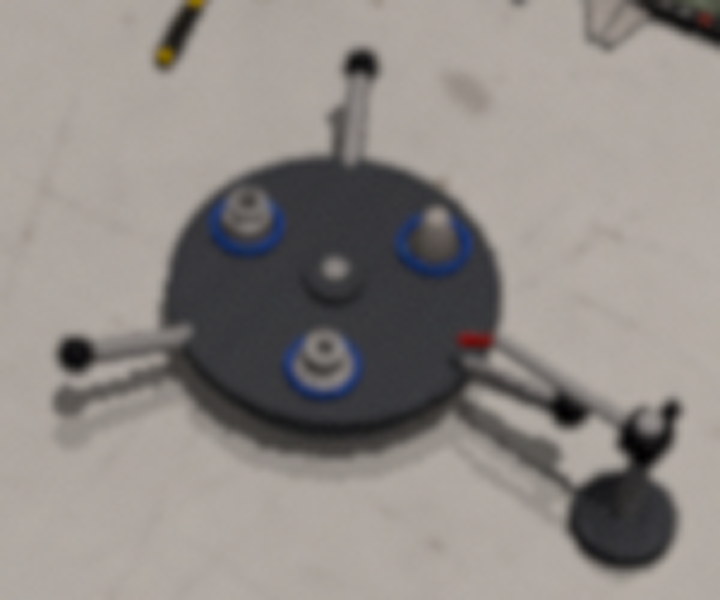

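The cone is the pointed part in the nest at crop (211,335), on the +y side, and bushes fill the other two nests. The red tip is at crop (307,262). The platter must turn clockwise about 60°. I'll push the left spoke (ball at y≈159) from its anticlockwise side.

```bash
cat >> h.py <<'E'
def ang(p,c): return np.degrees(np.arctan2(p[1]-c[1],p[0]-c[0])), np.hypot(*(p-c)[:2])
E
python3 - <<'E'
from h import *
f=lambda x,y,z:w('top',225+(x+.5)/4.2-.5,145+(y+.5)/4.2-.5,z=z)
g=lambda x,y,z:w('side',280+(x+.5)/4.8-.5,165+(y+.5)/4.8-.5,z=z)
R3=[f(211,335,46),f(375,349,46),f(280,484,46)];c=np.mean(R3,0)
S3=[g(435,240,46),g(324,364,46),g(247,221,46)];cs=np.mean(S3,0)
print(c,cs,[ang(p,c) for p in R3],[ang(p,cs) for p in S3])
for n,p in dict(tip=f(307,262,59),post=f(328,62,92),rodin=f(309,215,78),ballL=f(68,492,50),ballR=f(486,527,50),conetop=f(206,332,66)).items(): print(n,p.round(1),ang(p,c))
for n,p in dict(tip=g(460,341,59),ballL=g(361,66,50),ballR=g(75,354,50),conetop=g(436,212,66),post=g(648,418,92)).items(): print('s',n,p.round(1),ang(p,cs))
E
```

```text
[587.19454576  31.73472902  46.        ] [584.83479946  33.68113686  46.        ] [(np.float64(55.178149966945), np.float64(54.614835156042716)), (np.float64(-64.88592070117964), np.float64(54.64006316170715)), (np.float64(175.12316973138715), np.float64(54.57454225806991))] [(np.float64(55.818060039900715), np.float64(55.49214900745118)), (np.float64(-64.56547878764303), np.float64(55.96229360013039)), (np.float64(175.20442618829196), np.float64(55.40535045249703))]
tip [658.9  20.7  59. ] (np.float64(-8.757193574241906), np.float64(72.52415135708216))
post [766.4   7.3  92. ] (np.float64(-7.7550725407224546), np.float64(180.8953859475803))
rodin [682.8  18.4  78. ] (np.float64(-7.930937417504836), np.float64(96.5716488194825))
ballL [528.  157.1  50. ] (np.float64(115.29177753754901), np.float64(138.6250662493034))
ballR [508.4 -81.4  50. ] (np.float64(-124.85382142839714), np.float64(137.84172652404493))
conetop [618.1  77.1  66. ] (np.float64(55.74553806394397), np.float64(54.90645840461305))
s tip [661.3  22.3  59. ] (np.float64(-8.441793852396309), np.float64(77.27598684249752))
s ballL [525.5 158.3  50. ] (np.float64(115.44290576891783), np.float64(138.05388229372358))
s ballR [505.6 -80.1  50. ] (np.float64(-124.85864449531967), np.float64(138.6973989380706))
s conetop [614.1  80.7  66. ] (np.float64(58.05920912624428), np.float64(55.39403664421894))
s post [763.6   8.4  92. ] (np.float64(-8.051119694681885), np.float64(180.5511940202941))
```

move_arm:
  moves:
    - {"hand": 255,"travel": [20,-55,0],"roll": 0}
    - {"hand": 255,"travel": [40,-110,0],"roll": 0}
    - {"hand": 255,"travel": [60,-165,0],"roll": 8}
    - {"hand": 255,"travel": [80,-220,0],"roll": 16}
    - {"hand": 255,"travel": [100,-270,0],"roll": 24}
    - {"hand": 255,"travel": [130,-310,0],"roll": 32}
    - {"hand": 255,"travel": [170,-350,0],"roll": 38}
    - {"hand": 255,"travel": [215,-390,0],"roll": 43}
    - {"hand": 255,"travel": [260,-430,0],"roll": 43}
    - {"hand": 255,"travel": [307,-476,0],"roll": 43}
    - {"hand": 255,"travel": [307,-476,0],"roll": 43}
    - {"hand": 255,"travel": [307,-476,0],"roll": 43}

```text
time: 1.6
ee_pos: [494.0, 120.3, 256.0]
eef_rot: [-0.221, 0.975, 0.0, -0.001]
force: [0.7, 0.3, -0.3]
grip_width: -0.001
gripper_force: 0.0
```

move_arm:
  moves:
    - {"hand": 255,"travel": [0,0,-50],"roll": 0}
    - {"hand": 255,"travel": [0,0,-100],"roll": 0}
    - {"hand": 255,"travel": [0,0,-145],"roll": 0}
    - {"hand": 255,"travel": [0,0,-175],"roll": 0}
    - {"hand": 255,"travel": [0,0,-197],"roll": 0}
    - {"hand": 255,"travel": [0,0,-197],"roll": 0}
    - {"hand": 255,"travel": [0,0,-197],"roll": 0}

```text
time: 2.48
ee_pos: [494.3, 121.5, 60.2]
eef_rot: [-0.222, 0.975, 0.0, 0.0]
force: [0.0, -0.5, 0.2]
grip_width: 0.003
gripper_force: 0.0
```

Run:
```python
from h import *
cap('side','s1')
cv2.imwrite('pics/c3.png',cv2.resize(cv2.imread('pics/s1.png')[130:290,250:450],(800,600*800//750),interpolation=cv2.INTER_CUBIC)[:600])
print(ctrl.state()['ee_pos'],ctrl.state()['joint_positions'])
c=np.array([586,32.5])
for phi,t in[(115.3,45),(115.3,17),(105,17),(95,17),(85,17),(75,17),(65,17),(60,17),(57,17),(54,17),(52,17)]:
    a=np.radians(phi); p=c+118*np.array([np.cos(a),np.sin(a)])+t*np.array([-np.sin(a),np.cos(a)])
    print(phi,t,(p-ctrl.state()['ee_pos'][:2]).round())
```

```text
[494.71291131 121.23858353  60.38817535] [-0.20440284  0.88238552 -0.20797944  2.04313302  0.62408105  0.275165
  1.07419301]
115.3 45 [ 0. -1.]
115.3 17 [25. 11.]
105 17 [44. 21.]
95 17 [64. 27.]
85 17 [85. 30.]
75 17 [105.  30.]
65 17 [126.  25.]
60 17 [136.  22.]
57 17 [141.  19.]
54 17 [147.  17.]
52 17 [151.  15.]
```

View pics/c3.png

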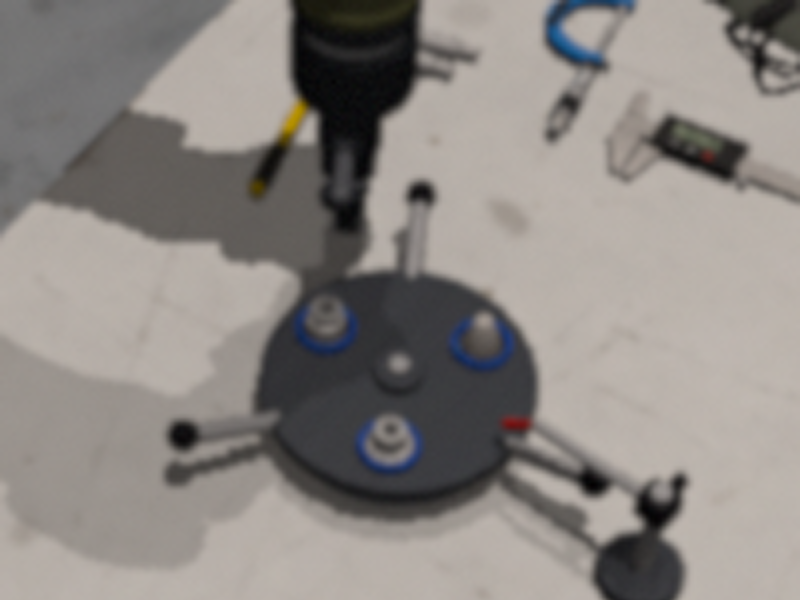

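The fingertip is beside the spoke at mid-bar, crop (345,225), with the tip close to the bench and nothing touching. Now I'll make a slow arc push.

move_arm:
  moves:
    - {"hand": 255,"travel": [8,4,-3],"roll": 0}
    - {"hand": 255,"travel": [16,8,-5],"roll": 0}
    - {"hand": 255,"travel": [22,10,-5],"roll": 0}
    - {"hand": 255,"travel": [27,13,-5],"roll": -1}
    - {"hand": 255,"travel": [34,17,-5],"roll": -5}
    - {"hand": 255,"travel": [44,21,-5],"roll": -10}
    - {"hand": 255,"travel": [54,24,-5],"roll": -15}
    - {"hand": 255,"travel": [64,27,-5],"roll": -20}
    - {"hand": 255,"travel": [74,29,-5],"roll": -25}
    - {"hand": 255,"travel": [85,30,-5],"roll": -30}
    - {"hand": 255,"travel": [90,30,-5],"roll": -33}
    - {"hand": 255,"travel": [92,30,-5],"roll": -34}

```text
time: 4.03
ee_pos: [586.4, 151.1, 54.2]
eef_rot: [0.074, 0.997, 0.0, -0.0]
force: [-1.3, 1.7, 0.1]
grip_width: 0.006
gripper_force: 0.9
```

Run:
```python
from h import *
s=ctrl.state();print(s['ee_pos'],s['force'],s['joint_positions'])
cap('side','s2')
cv2.imwrite('pics/c4.png',cv2.resize(cv2.imread('pics/s2.png')[165:290,280:430],(720,600),interpolation=cv2.INTER_CUBIC))
```

```text
[586.43383598 151.0785539   54.20860395] [-1.30598565  1.67926614  0.14502719] [-0.22427029  0.95143894 -0.1841202   1.74993277  0.33256949  0.47061124
  0.79181705]
```

View pics/c4.png

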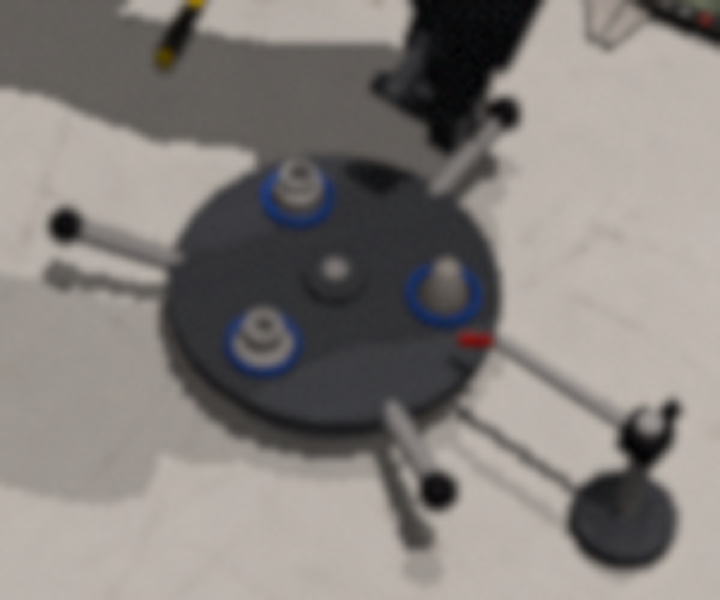

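Run:
```python
from h import *
g=lambda x,y,z:w('side',280+(x+.5)/4.8-.5,165+(y+.5)/4.8-.5,z=z)
cs=np.array([584.8,33.7,46])
for p in[g(444,294,46),g(297,196,46),g(263,343,46),g(437,491,50),g(66,224,50),g(506,111,50)]:print(p.round(1),ang(p,cs))
P=np.array(ctrl.state()['ee_pos'][:2]);c=np.array([586,32.5]);d=P-c
for k in(5,10,15,20,22,24,25,26,27,28,29,30):
    a=-np.radians(k);print(k,(np.array([[np.cos(a),-np.sin(a)],[np.sin(a),np.cos(a)]])@d-d).round(1))
```

```text
[636.7  52.2  46. ] (np.float64(19.574519600039267), np.float64(55.13475817332703))
[542.3  66.2  46. ] (np.float64(142.57962941762113), np.float64(53.46679476508057))
[577.3 -22.3  46. ] (np.float64(-97.67490068587163), np.float64(56.506239893673786))
[692.1 -53.   50. ] (np.float64(-38.916189633745205), np.float64(137.94953040010904))
[455.4 -16.   50. ] (np.float64(-159.00300339834214), np.float64(138.57357102454054))
[605.7 172.2  50. ] (np.float64(81.40129218452664), np.float64(140.10873331633917))
5 [10.3 -0.5]
10 [20.6 -1.9]
15 [30.7 -4.2]
20 [40.5 -7.4]
22 [44.4 -8.9]
24 [ 48.2 -10.5]
25 [ 50.  -11.4]
26 [ 51.9 -12.3]
27 [ 53.8 -13.2]
28 [ 55.6 -14.2]
29 [ 57.4 -15.1]
30 [ 59.2 -16.2]
```

The platter has turned about 34°, with the cone now at about 21°. About 29° remain; I'll go 27 slowly and then check.

move_arm:
  moves:
    - {"hand": 255,"travel": [5.2,-0.1,0],"roll": -2.5}
    - {"hand": 255,"travel": [10.3,-0.5,0],"roll": -5}
    - {"hand": 255,"travel": [15.5,-1.1,0],"roll": -7.5}
    - {"hand": 255,"travel": [20.6,-1.9,0],"roll": -10}
    - {"hand": 255,"travel": [25.7,-3,0],"roll": -12.5}
    - {"hand": 255,"travel": [30.7,-4.2,0],"roll": -15}
    - {"hand": 255,"travel": [35.7,-5.7,0],"roll": -17.5}
    - {"hand": 255,"travel": [40.5,-7.4,0],"roll": -20}
    - {"hand": 255,"travel": [44.4,-8.9,0],"roll": -22}
    - {"hand": 255,"travel": [48.2,-10.5,0],"roll": -24}
    - {"hand": 255,"travel": [51,-11.9,0],"roll": -25.5}
    - {"hand": 255,"travel": [53,-12.7,0],"roll": -26.5}

```text
time: 5.58
ee_pos: [639.7, 137.2, 54.3]
eef_rot: [0.301, 0.954, -0.0, 0.0]
force: [-2.2, 1.6, -0.2]
grip_width: -0.002
gripper_force: 0.9
```

Run:
```python
from h import *
s=ctrl.state();print(s['ee_pos'],s['force'])
cap('side','s3');cap('top','t3')
a=cv2.imread('pics/s3.png')[165:290,300:430];b=cv2.imread('pics/t3.png')[175:285,240:350]
cv2.imwrite('pics/c5.png',np.hstack([cv2.resize(a,(416,400),interpolation=cv2.INTER_CUBIC),cv2.resize(b,(384,400),interpolation=cv2.INTER_CUBIC)]))
```

```text
[639.66855579 137.24223014  54.32700034] [-2.1566158   1.55780473 -0.17277142]
```

View pics/c5.png

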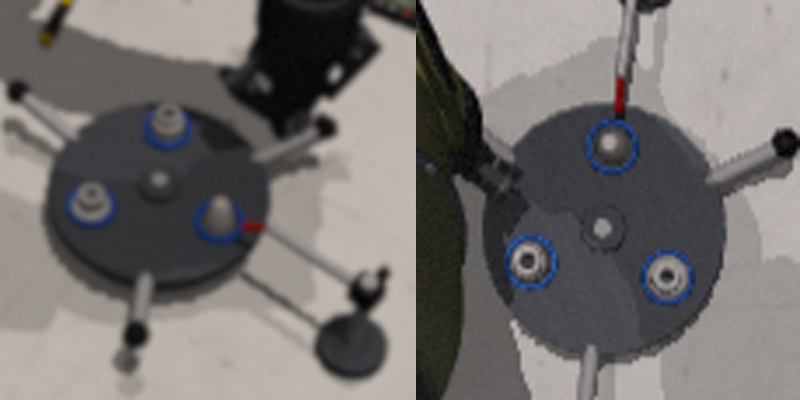

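The top view at right shows the cone's ring at (612,146), just left of the needle line at (619,110). A degree or two is left, so I'll measure the rings by colour.

```bash
cat > m.py <<'E'
from h import *
def rings(n,f,x0,x1,y0,y1):
    im=cv2.imread('pics/%s.png'%f);hsv=cv2.cvtColor(im,cv2.COLOR_BGR2HSV)
    m=cv2.inRange(hsv,(105,110,60),(125,255,255));k=np.zeros_like(m);k[y0:y1,x0:x1]=m[y0:y1,x0:x1]
    k=cv2.morphologyEx(k,cv2.MORPH_CLOSE,np.ones((3,3)))
    cs=sorted(cv2.findContours(k,cv2.RETR_EXTERNAL,cv2.CHAIN_APPROX_NONE)[0],key=len)[-3:]
    P=[w(n,*cv2.fitEllipse(cv2.convexHull(q))[0],z=46) for q in cs]
    return P
def red(n,f,x0,x1,y0,y1):
    im=cv2.imread('pics/%s.png'%f);hsv=cv2.cvtColor(im,cv2.COLOR_BGR2HSV)
    m=(cv2.inRange(hsv,(0,130,50),(8,255,255))|cv2.inRange(hsv,(172,130,50),(180,255,255)))
    v,u=np.nonzero(m[y0:y1,x0:x1]);return w(n,u.mean()+x0,v.mean()+y0,z=68)
import sys
B={'top':(250,345,195,285),'side':(300,400,180,270)}
for n,f in [a.split(':') for a in sys.argv[1:]]:
    P=rings(n,f,*B[n]);c=np.mean(P,0);r=red(n,f,*B[n])
    print(f,c.round(1),[tuple(np.round(ang(p,c),1)) for p in P],'red',np.round(ang(r,c),2))
E
python3 m.py top:top0 side:side0 top:t3 side:s3
python3 - <<'E'
from h import *
P=np.array(ctrl.state()['ee_pos'][:2]);d=P-np.array([586,32.5])
for k in(1,2,3):
    a=-np.radians(k);print(k,(np.array([[np.cos(a),-np.sin(a)],[np.sin(a),np.cos(a)]])@d-d).round(1))
E
```

```text
top0 [587.   32.2  46. ] [(np.float64(-64.7), np.float64(54.8)), (np.float64(175.1), np.float64(54.8)), (np.float64(55.2), np.float64(54.7))] red [-7.96 87.26]
side0 [585.4  31.1  46. ] [(np.float64(175.1), np.float64(55.2)), (np.float64(55.5), np.float64(55.2)), (np.float64(-64.7), np.float64(55.6))] red [-7.08 84.16]
t3 [587.   32.2  46. ] [(np.float64(-5.8), np.float64(54.8)), (np.float64(-125.8), np.float64(54.9)), (np.float64(114.1), np.float64(54.9))] red [-8.11 86.95]
s3 [585.4  31.7  46. ] [(np.float64(113.8), np.float64(55.3)), (np.float64(-125.3), np.float64(55.3)), (np.float64(-5.7), np.float64(54.6))] red [-7.54 84.89]
1 [ 1.8 -1. ]
2 [ 3.6 -1.9]
3 [ 5.4 -3. ]
```

The ring centre is at -5.8° and the pointer at about -7.8°. The cone is loose in its nest, so I'll measure the cone itself.

```bash
cat > cn.py <<'E'
from m import *
def cone(n,f,box):
    d=np.load('pics/%s.npy'%f);P=rings(n,f,*B[n]);c=np.mean(P,0)
    q=min(P,key=lambda p:abs(ang(p,c)[0]+8))
    x0,x1,y0,y1=B[n];im=cv2.imread('pics/%s.png'%f)
    pts=np.array([w(n,u,v,d[v,u]) for v in range(y0,y1) for u in range(x0,x1) if d[v,u]>0])
    k=np.hypot(*(pts-q)[:,:2].T)<17
    for lo,hi in((50,56),(56,62),(62,75)):
        s=pts[k&(pts[:,2]>lo)&(pts[:,2]<hi)]
        if len(s): print(n,lo,len(s),s.mean(0).round(1),'ang',np.round(ang(s.mean(0),c),2))
import sys
for a in sys.argv[1:]: cone(*a.split(':'),None)
u=np.hstack([cv2.resize(cv2.imread('pics/%s.png'%sys.argv[1].split(':')[1])[190:230,275:315],(400,400),interpolation=cv2.INTER_CUBIC),cv2.resize(cv2.imread('pics/%s.png'%sys.argv[2].split(':')[1])[215:255,350:390],(400,400),interpolation=cv2.INTER_CUBIC)])
cv2.imwrite('pics/z_%s.png'%sys.argv[1].split(':')[1],u)
E
python3 cn.py top:t3 side:s3
```

```text
t3 [587.   32.2  46. ] [(np.float64(-5.8), np.float64(54.8)), (np.float64(-125.8), np.float64(54.9)), (np.float64(114.1), np.float64(54.9))] red [-8.11 86.95]
s3 [585.4  31.7  46. ] [(np.float64(113.8), np.float64(55.3)), (np.float64(-125.3), np.float64(55.3)), (np.float64(-5.7), np.float64(54.6))] red [-7.54 84.89]Traceback (most recent call last):
  File "cn.py", line 12, in <module>
    for a in sys.argv[1:]: cone(*a.split(':'),None)
                           ~~~~^^^^^^^^^^^^^^^^^^^^
  File "cn.py", line 6, in cone
    pts=np.array([w(n,u,v,d[v,u]) for v in range(y0,y1) for u in range(x0,x1) if d[v,u]>0])
                  ~^^^^^^^^^^^^^^
  File "h.py", line 7, in w
    c=ctrl.camera_info(n);K=np.array(c['intrinsics']);q=np.array(c['orientation'])
ValueError: time passes only in moves, steps and waits
```

```bash
sed -i 's/^def w(/import functools\nci=functools.lru_cache(ctrl.camera_info)\ndef w(/; s/c=ctrl.camera_info(n);K/c=ci(n);K/' h.py; python3 cn.py top:t3 side:s3
```

```text
t3 [587.   32.2  46. ] [(np.float64(-5.8), np.float64(54.8)), (np.float64(-125.8), np.float64(54.9)), (np.float64(114.1), np.float64(54.9))] red [-8.11 86.95]
s3 [585.4  31.7  46. ] [(np.float64(113.8), np.float64(55.3)), (np.float64(-125.3), np.float64(55.3)), (np.float64(-5.7), np.float64(54.6))] red [-7.54 84.89]
top 50 17 [639.6  25.5  53.7] ang [-7.21 53.02]
top 56 15 [642.7  26.   59. ] ang [-6.32 56.05]
top 62 23 [641.1  26.7  64.2] ang [-5.74 54.41]
side 50 15 [642.1  20.5  52.9] ang [-11.26  57.84]
side 56 22 [642.4  21.9  58.2] ang [-9.81 57.8 ]
side 62 26 [641.3  25.2  65.7] ang [-6.69 56.26]
```

View pics/z_t3.png

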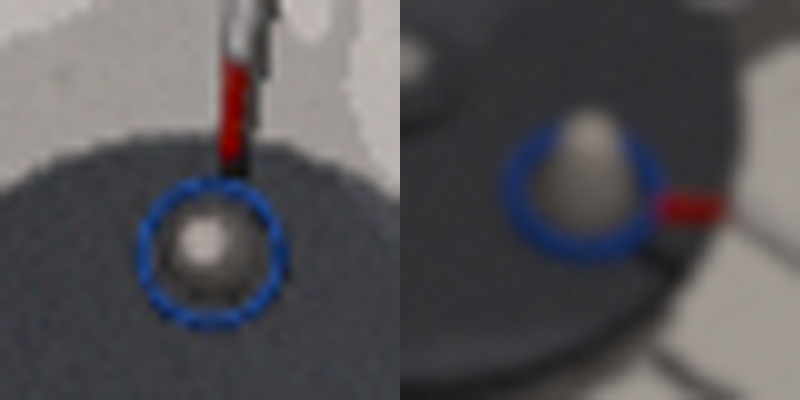

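The cone sits nearly centred in its ring, with its apex at z-crop (205,240) from the top and (590,118) from the side. The needle line is slightly to the clockwise side.

Run:
```python
from h import *
ct=np.array([587,32.2,0]);cs=np.array([585.4,31.7,0])
for z in(64,66): print(ang(w('top',295.05,213.5,z=z),ct),ang(w('side',368.55,226.4,z=z),cs))
print('base',ang(w('top',295.45,214.6,z=46),ct),'needle tip',ang(w('top',275+23.3-.45,190+16.8-.45,z=60),ct),'needle out',ang(w('top',275+23.7-.45,190+6.5-.45,z=76),ct))
print('side tip',ang(w('side',350+25.7-.45,215+20.8-.45,z=60),cs))
```

```text
(np.float64(-5.733620715011415), np.float64(55.91327678304359)) (np.float64(2.075124657839884), np.float64(50.70150688122679))
(np.float64(-5.909470924008435), np.float64(55.686740356763906)) (np.float64(0.48653608732121845), np.float64(51.29486716939479))
base (np.float64(-5.42894188578831), np.float64(55.395348253936895)) needle tip (np.float64(-9.214728377957504), np.float64(74.259935684457)) needle out (np.float64(-8.214396737631263), np.float64(96.57694726259754))
side tip (np.float64(-7.215167664315686), np.float64(75.97836643765986))
```

move_arm:
  moves:
    - {"hand": 255,"travel": [1.3,-0.7,0],"roll": -0.7}
    - {"hand": 255,"travel": [2.6,-1.4,0],"roll": -1.4}
    - {"hand": 255,"travel": [3.8,-2.0,0],"roll": -2.1}
    - {"hand": 255,"travel": [3.8,-2.0,0],"roll": -2.1}
    - {"hand": 255,"travel": [3.8,-2.0,0],"roll": -2.1}

```text
time: 6.3
ee_pos: [643.4, 135.2, 54.3]
eef_rot: [0.318, 0.948, -0.0, 0.0]
force: [-2.1, -0.7, 0.5]
grip_width: -0.003
gripper_force: 0.5
```

```bash
python3 - <<'E'
from h import *
cap('top','t4');cap('side','s4');print(ctrl.state()['force'])
E
python3 cn.py top:t4 side:s4
```

```text
[-0.67574909  0.20987779  0.12284453]
t4 [586.9  32.1  46. ] [(np.float64(-128.0), np.float64(55.0)), (np.float64(-7.8), np.float64(54.9)), (np.float64(112.0), np.float64(54.8))] red [-8.01 86.89]
s4 [585.2  31.9  46. ] [(np.float64(111.8), np.float64(55.0)), (np.float64(-128.2), np.float64(55.0)), (np.float64(-8.2), np.float64(55.0))] red [-7.78 85.2 ]
top 50 18 [638.5  25.2  52.4] ang [-7.62 52.09]
top 56 15 [641.2  24.7  59. ] ang [-7.72 54.83]
top 62 23 [641.7  24.1  64.4] ang [-8.27 55.36]
side 50 22 [642.8  19.9  53.4] ang [-11.69  58.8 ]
side 56 16 [640.7  19.   58.5] ang [-13.05  56.96]
side 62 26 [641.2  23.1  65. ] ang [-8.86 56.62]
```

Everything now agrees at about -8° (ring and cone -8, pointer -7.9). I'll back away along the anticlockwise tangent, then rise.

move_arm:
  moves:
    - {"hand": 255,"travel": [-4,3,0],"roll": 0}
    - {"hand": 255,"travel": [-12,9,0],"roll": 0}
    - {"hand": 255,"travel": [-24,17,0],"roll": 0}
    - {"hand": 255,"travel": [-32,24,0],"roll": 0}
    - {"hand": 255,"travel": [-32,24,20],"roll": 0}
    - {"hand": 255,"travel": [-32,24,70],"roll": 0}
    - {"hand": 255,"travel": [-32,24,120],"roll": 0}
    - {"hand": 255,"travel": [-60,60,170],"roll": 0}
    - {"hand": 255,"travel": [-90,100,200],"roll": 0}
    - {"hand": 255,"travel": [-120,130,200],"roll": 0}
    - {"hand": 255,"travel": [-120,130,200],"roll": 0}
    - {"hand": 255,"travel": [-120,130,200],"roll": 0}

```text
time: 7.9
ee_pos: [524.2, 264.6, 255.3]
eef_rot: [0.318, 0.948, 0.0, 0.001]
force: [0.7, 0.3, 1.2]
grip_width: -0.002
gripper_force: 0.0
```

```bash
python3 - <<'E'
from h import *
cap('top','t5');cap('side','s5');print(ctrl.state()['force'])
E
python3 cn.py top:t5 side:s5
```

```text
[ 0.6838563  -0.22505232 -0.17305013]
t5 [586.9  32.1  46. ] [(np.float64(-128.0), np.float64(54.8)), (np.float64(112.3), np.float64(54.7)), (np.float64(-7.8), np.float64(55.0))] red [-8.05 87.03]
s5 [585.3  31.7  46. ] [(np.float64(112.2), np.float64(54.4)), (np.float64(-128.4), np.float64(54.9)), (np.float64(-7.6), np.float64(55.1))] red [-7.3  84.69]
top 50 20 [640.4  24.2  52.7] ang [-8.38 54.11]
top 56 16 [641.3  24.4  59.1] ang [-8.03 54.96]
top 62 21 [641.8  24.8  65. ] ang [-7.5  55.39]
side 50 25 [642.6  19.7  53.2] ang [-11.79  58.49]
side 56 16 [642.9  20.5  58.1] ang [-10.97  58.65]
side 62 25 [640.9  22.8  65.2] ang [-9.11 56.25]
```

View pics/z_t5.png

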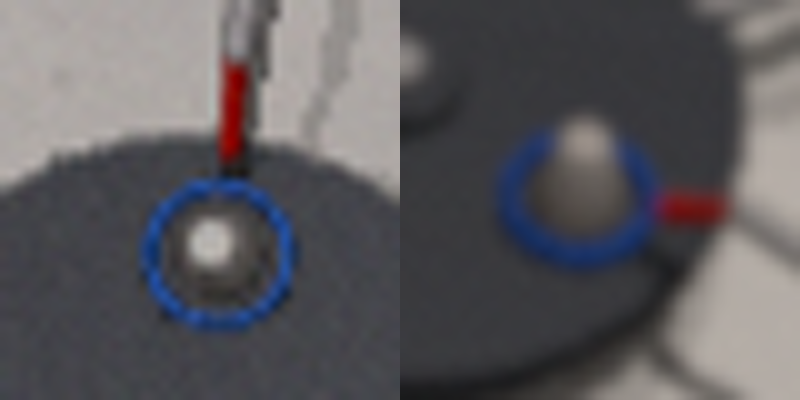

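The ring at (220,254) and the cone lie on the needle's line toward the axis. The hand is clear and the measured angles agree to about 0.3°.

```bash
python3 -c "
from rig import ctrl
print(ctrl.job_done())"
```

```text
the job is handed in; nothing more can be done
None
```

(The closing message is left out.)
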